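# Put the washed burner caps back on the hob

## Robot

A 6-joint arm with a two-finger parallel gripper is mounted at the origin on the work surface. World frame = base frame: x ahead of the robot, y to its left, z up, the work surface at z = 0. Lengths are in m, angles in degrees, forces in N, time in s.
With the tool pointing down it reaches from about 0.325 to 0.9 m from the base axis. Payload 6.1 kg.
Tool frame: the origin (TCP) lies on the front face of the gripper's body, between the roots of the fingers; the fingertips stand ctrl.finger_overhang ahead of it and the grasp point (between the pads) lies 51 mm ahead of it (ctrl.finger_overhang is the distance from the TCP to the fingertips, in m); z points along the fingers, y is the line along which they close (so a half turn about z gives the same grasp; the last joint's range is limited). The gripper opens to 87 mm and grips with 3 to 60 N. Pads are 19 mm wide; open, the fingers measure 117 mm over their backs; the gripper's body (75 mm by 190 mm) begins 51 mm behind the grasp point.
Start: joints at [56.03, 12.628, 87.462, -0, 79.91, -7.225], TCP at [0.281, 0.558, 0.292] pointing down, gripper open.
Joint ranges: [-170.65, 170.65], [-52.31, 119.04], [5.05, 147.46], [-71.25, 251.25], [11.57, 151.72], [-153.62, 153.62]. Speed limits (degrees/s): [147.25, 147.25, 172.46, 180, 180, 180].

## Interface

Orientations are given as a 3x3 rotation matrix whose columns are the frame's x, y, z axes.
In Python, from plant import ctrl gives the robot as it stands.
- The arm moves only by the tool advance, called after "Call:" by a JSON object that holds its "fn" and its "kwargs", one argument or row to a line. Schema: {"type":"object","properties":{"rows":{"type":"array","items":{"type":"object","properties":{"x":{"type":"number"},"y":{"type":"number"},"z":{"type":"number"},"rx":{"type":"number"},"ry":{"type":"number"},"rz":{"type":"number"}},"additionalProperties":false},"minItems":1,"maxItems":10},"jaw":{"type":"number"},"squeeze":{"type":"number"},"only":{"type":"string"},"quiet":{"type":"boolean"},"lines":{"type":"string"}},"required":["rows"],"additionalProperties":false}. rows is a list of rows, 1 to 10 of them, each an object with the fields x, y, z (the shift in shares of 0.5 m (1.0 is 0.5 m)), rx, ry, rz (a rotation vector in shares of 180 degrees (1.0 is 180 degrees)); a field left out counts as zero; each row shifts and turns the commanded pose from where the row before left it, along the tool's axes as they then stand; what a row does not reach is not made up. A row lasts 1/8 s, in which the tool goes at most 0.0625 m and 10.7 degrees, less where a joint would pass 70% of its speed; a pose out of reach is approached as far as the arm can. jaw is the opening from 0.0 (shut) to 1.0 (fully open), set as the call begins (left out keeps the last). The fingers move at their own pace and stop on an object; squeeze is the grip in N (left out, the last holds). Time passes only in rows, so rows that do not move let the fingers close. The tool returns the time, the measured TCP pose, the force, the opening and the grip force at its end. only (a regular expression) keeps the lines of the reply that match it, lines (a string "A,B") keeps lines A to B, and quiet returns only ok. A shift or turn number past 1, either way, is cut back to 1. Input that does not fit is refused with a message, and nothing moves.
- ctrl.get_obs(): the state, without advancing time (a new reading comes with each control period).
- ctrl.camera(name): name is "scene" or "top" or "wrist"; returns a dict with "frame" (480x640x3 uint8, red, green, blue), "fx", "fy", "cx", "cy" (pixels), "k1" (the pictures are not rectified: a ray, as slopes to the right and down, at radius r is drawn at 1 + k1 r^2 times it, then the intrinsics apply), "extrinsics" (4x4, takes a point from world to camera coordinates). Camera axes: x right, y up, looking along -z (the intrinsics and any distortion apply to the point x, -y, -z); pixel columns grow to the right and rows downward; lengths in m; the calibration is good to about 2 mm. A picture is of the moment at which its call begins. There is no depth.
- ctrl.finish_job(): hands the job in; it is judged then, once.
The state is a dict: "time": time; "qpos": joint angles; "dq": joint speeds; "joint_torque": joint torques, N m; "eef_pos": TCP position; "ee_rot": TCP orientation; "ft_force": force on the tool from outside, world axes, zero at the start; "ft_torque": the same for the moment, N m; "finger_gap": opening from 0.0 (shut) to 1.0 (fully open); "finger_force": force on a finger pad.
Only numpy, scipy, OpenCV 4.12 (cv2) and the standard library are available. Lean on these libraries where they do the work, as an engineer would, in place of code of your own. Each camera call takes 0.05 s, during which the arm holds its last target. There are 200 camera calls.

## Task

The hob has been cleaned and its four burner caps lie in a stack on the wooden board: take the stack apart and put each cap on the bare burner of its own size and shape. Every cap must end lying flat and well centred on its burner, the long one lined up with its long burner, set down gently rather than dropped. Do not disturb the soap bottle or the mug.

Things in the scene. Friction and masses are not known exactly. Their poses are not given: they have to be found in the camera images.
- cap_small: Small round burner cap, a black cast disc with a grey rim, 38 mm across and 18 mm thick, about 70 g; at the start the top of the stack of four. Flat top and bottom, upright sides. Origin: centre of its underside, z up.
- cap_medium: Medium round burner cap, a black cast disc with a grey rim, 52 mm across and 18 mm thick, about 110 g; second from the top of the stack. Flat top and bottom, upright sides. Origin: centre of its underside, z up.
- cap_large: Large round burner cap, a black cast disc with a grey rim, 66 mm across and 18 mm thick, about 170 g; third from the top, roughly central on the long cap. Flat top and bottom, upright sides. Origin: centre of its underside, z up.
- cap_oval: Long burner cap, a black cast slab with a grey rim and rounded ends, 150 mm long (its x), 56 mm wide (its y), 18 mm thick, about 260 g; bottom of the stack, flat on a fixed wooden board 18 mm thick (240 x 170 mm) on the counter. Flat top and bottom, upright sides. Origin: centre of its underside, z up. The two ends are alike, so half a turn makes no difference.
- burner_small: Small bare burner, aluminium, round, crown 30 mm across. Fixed. Origin: centre of its underside, on the hob top 8 mm above the counter; z up. Flat top, the seat for its cap, 24 mm above the origin; foot 12 mm wider, 10 mm high. Its cap overhangs 4 mm all round. White knobs, to 29 mm above the counter, stand along the hob edge nearest the robot.
- burner_medium: Medium bare burner, aluminium, round, crown 44 mm across. Fixed. Origin: centre of its underside, on the hob top 8 mm above the counter; z up. Flat top, the seat for its cap, 24 mm above the origin; foot 12 mm wider, 10 mm high. Its cap overhangs 4 mm all round.
- burner_large: Large bare burner, aluminium, round, crown 58 mm across. Fixed. Origin: centre of its underside, on the hob top 8 mm above the counter; z up. Flat top, the seat for its cap, 24 mm above the origin; foot 12 mm wider, 10 mm high. Its cap overhangs 4 mm all round. The four burners stand some 170 x 230 mm apart, in any arrangement, on a white hob.
- burner_oval: Long bare burner, aluminium, rounded ends, crown 142 mm long (its x) and 48 mm wide (its y). Fixed. Origin: centre of its underside, on the hob top 8 mm above the counter; z up. Flat top, the seat for its cap, 24 mm above the origin; foot 12 mm wider, 10 mm high. Its cap overhangs 4 mm all round when its long axis lies along the burner's.
- soap: Bystander, to be left where it is: closed green bottle, 60 mm across, 150 mm high, 0.4 kg, standing beyond the board. Origin: centre of its underside, z up.
- mug: Bystander, to be left where it is: white mug, 80 mm across, 90 mm high, handle at its +y, 0.32 kg, standing far to the left of the board. Origin: centre of its underside, z up.
There are look-alikes about, which are no part of the job. What is shaped like the cap_large but yellow is not meant. What is shaped like the cap_small but green is not meant.

How it is judged (in metres and radians):
At the end, for the whole second after the job is handed in: Each cap rests on the burner of its own size: flat (0.08 rad), centre within 9 mm of the burner's centre, underside within 4 mm of the burner's top, touching it and at rest; the long cap within 0.17 rad of the long burner's axis, either way round (horizontal distance between cap_oval and burner_oval below 0.009 m and z of cap_oval in the frame of burner_oval between 0.02 and 0.028 m and angle between each of cap_oval, cap_large, cap_medium, cap_small's own z axis and vertical below 0.08 rad and linear speed of each of cap_oval, cap_large, cap_medium, cap_small below 0.02 m/s and angular speed of each of cap_oval, cap_large, cap_medium, cap_small below 0.2 rad/s and contact force between cap_oval and burner_oval above 0.1 N and horizontal distance between cap_large and burner_large below 0.009 m and z of cap_large in the frame of burner_large between 0.02 and 0.028 m and contact force between cap_large and burner_large above 0.1 N and horizontal distance between cap_medium and burner_medium below 0.009 m and z of cap_medium in the frame of burner_medium between 0.02 and 0.028 m and contact force between cap_medium and burner_medium above 0.1 N and horizontal distance between cap_small and burner_small below 0.009 m and z of cap_small in the frame of burner_small between 0.02 and 0.028 m and contact force between cap_small and burner_small above 0.1 N and angle between the x axis of cap_oval and the x axis of burner_oval, either way round below 0.17 rad).
It fails at once if a cap is dropped or thrown on its burner (faster than 0.45 m/s within 10 mm above its seat) ((horizontal distance between cap_oval and burner_oval below 0.03 m and z of cap_oval in the frame of burner_oval below 0.034 m and linear speed of cap_oval above 0.45 m/s) or (horizontal distance between cap_large and burner_large below 0.03 m and z of cap_large in the frame of burner_large below 0.034 m and linear speed of cap_large above 0.45 m/s) or (horizontal distance between cap_medium and burner_medium below 0.03 m and z of cap_medium in the frame of burner_medium below 0.034 m and linear speed of cap_medium above 0.45 m/s) or (horizontal distance between cap_small and burner_small below 0.03 m and z of cap_small in the frame of burner_small below 0.034 m and linear speed of cap_small above 0.45 m/s)).
It fails at once if the soap bottle is shifted by more than 25 mm or tipped over (distance of soap from where it was at the start of the episode above 0.025 m or angle between soap's own z axis and vertical above 0.35 rad).
It fails at once if the mug is shifted by more than 25 mm or tipped over (distance of mug from where it was at the start of the episode above 0.025 m or angle between mug's own z axis and vertical above 0.35 rad).
It also fails if it takes over 109 s, if anything falls off the work surface, if the arm or the gripper's body presses on something with over 40 N, if the wrist force passes 120 N, or if a joint passes its speed limit or range.

## Working session

There is one attempt and no reset: what is moved stays moved. The work goes in short steps, Python scripts to look and compute and a tool call to move; the robot and the scene stay as the last step left them, time stands still between calls to the robot, and variables do not carry over. Pictures are saved under pics/ and viewed, at most 15 in all, crops included, and the job is handed in when it is done.

```bash
mkdir -p pics; ls; python3 - <<'E'
from plant import ctrl
import cv2
for n in ("top","scene"):
    c=ctrl.camera(n); cv2.imwrite(f"pics/{n}0.png",c["frame"][:,:,::-1])
    print(n,c["fx"],c["cx"],c["cy"],c["k1"],c["extrinsics"].round(3).tolist())
o=ctrl.get_obs(); print(o["time"],o["eef_pos"],o["ee_rot"],ctrl.finger_overhang)
E
```

```text
pics
top 618.1148294843188 323.7949711551536 236.69948287935128 -0.0393983314019684 [[-0.016, -0.999, 0.029, 0.119], [0.989, -0.012, 0.145, -0.625], [-0.145, 0.031, 0.989, -1.192], [0.0, 0.0, 0.0, 1.0]]
scene 462.1663079159309 320.5108116344089 235.26610057069067 0.01755184942471307 [[-0.533, 0.846, 0.003, 0.216], [-0.615, -0.39, 0.685, 0.395], [0.581, 0.363, 0.728, -1.469], [0.0, 0.0, 0.0, 1.0]]
0.1 [0.28101166 0.5577642  0.29122103] [[-8.93014793e-01  4.50026206e-01 -9.96607268e-04]
 [ 4.50027254e-01  8.93013593e-01 -1.48093986e-03]
 [ 2.23522092e-04 -1.77100163e-03 -9.99998407e-01]] 0.0697
```

View pics/top0.png

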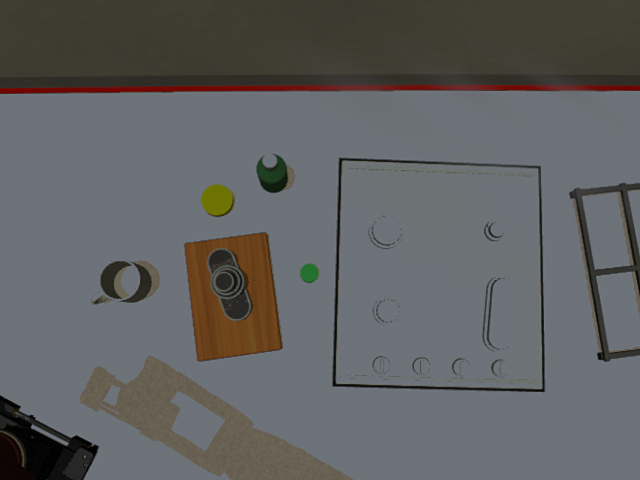

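View pics/scene0.png

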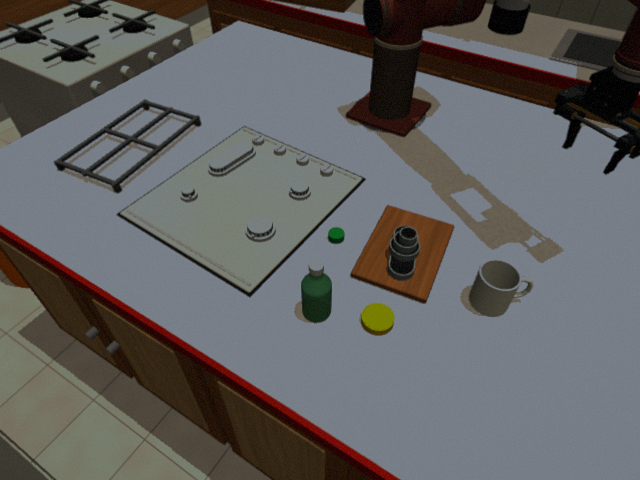

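The top view shows the board with the stack at (228,282). The burners are large (386,232), medium (387,311), small (495,231) and oval (498,314). The look-alikes are the yellow disc (218,200) and the green disc (310,273), both lying apart from the stack; the black and grey caps in the stack on the board are the ones meant. I'll confirm this in enlarged crops.

```bash
python3 - <<'E'
import cv2,numpy as np
f=cv2.imread("pics/top0.png")
def crop(x0,y0,w,h,s,n,g):
    c=cv2.resize(f[y0:y0+h,x0:x0+w],None,fx=s,fy=s,interpolation=cv2.INTER_CUBIC)
    c=np.clip(255*(c/255.)**g,0,255).astype(np.uint8)
    for i in range(0,w,10): cv2.line(c,(i*s,0),(i*s,6 if i%50 else 14),(0,0,255),1)
    for i in range(0,h,10): cv2.line(c,(0,i*s),(6 if i%50 else 14,i*s),(0,0,255),1)
    cv2.imwrite(n,c)
crop(190,240,80,90,6,"pics/stack.png",.7)
f2=f.copy()
g=cv2.cvtColor(f[205:360,355:525],cv2.COLOR_BGR2GRAY).astype(float); print(np.percentile(g,[1,10,50,90,99]))
lo,hi=np.percentile(g,[2,99.5])
f=np.clip((f.astype(float)-lo)/(hi-lo)*255,0,255).astype(np.uint8)
crop(360,205,160,150,4,"pics/hob.png",1)
E
```

```text
[ 70. 113. 113. 114. 116.]
```

View pics/stack.png

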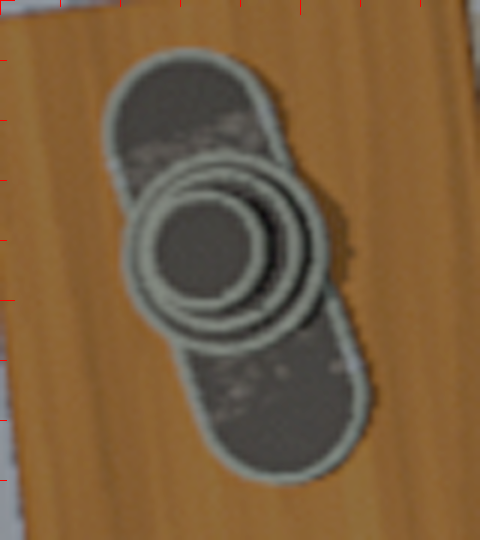

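View pics/hob.png

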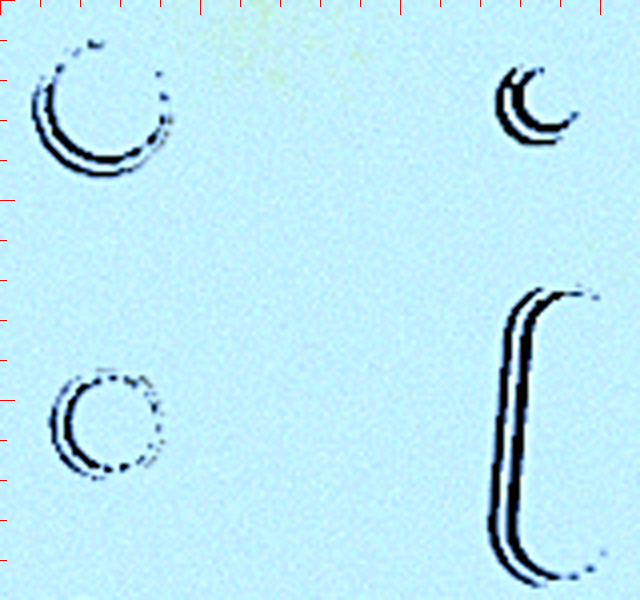

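The stack crop confirms four black caps with grey rims, one on another. Crop centres are small (206,251), medium (221,250), large (225,252) and oval (237,266). In the hob crop, the crown edges give centres of about large (110,99), medium (114,423), small (552,97) and oval (572,436). Next I'll convert these to world positions and check the sizes.

```bash
cat > h.py <<'E'
import numpy as np, cv2
from plant import ctrl
def cam(n):
    c=ctrl.camera(n); c["K"]=np.array([[c["fx"],0,c["cx"]],[0,c["fy"],c["cy"]],[0,0,1.]]); c["D"]=np.array([c["k1"],0,0,0.]); return c
def back(c,uv,z):
    "pixels -> world points on the plane z"
    p=cv2.undistortPoints(np.array(uv,float).reshape(-1,1,2),c["K"],c["D"])[:,0]
    E=np.array(c["extrinsics"]); R,t=E[:3,:3],E[:3,3]
    d=np.c_[p[:,0],-p[:,1],-np.ones(len(p))]@R; o=-R.T@t
    return o+d*((z-o[2])/d[:,2])[:,None]
def proj(c,P):
    E=np.array(c["extrinsics"]); q=np.atleast_2d(P)@E[:3,:3].T+E[:3,3]
    return cv2.projectPoints((q*[1,-1,-1]).reshape(-1,1,3),np.zeros(3),np.zeros(3),c["K"],c["D"])[0][:,0]
E
python3 - <<'E'
from h import *
c=cam("top")
S=lambda p:(np.array(p,float)+.5)/6-.5+[190,240]
H=lambda p:(np.array(p,float)+.5)/4-.5+[360,205]
def circ(n,ps,z,f):
    w=back(c,f(ps),z)[:,:2]; A=np.c_[2*w,np.ones(len(w))]
    s=np.linalg.lstsq(A,(w**2).sum(1),rcond=None)[0]; print(n,s[:2].round(4),"diam",(2000*np.sqrt(s[2]+s[:2]@s[:2])).round(1))
circ("small",[(143,251),(268,251),(206,190),(206,312)],.090,S)
circ("med",[(304,250),(221,167),(221,333)],.072,S)
circ("large",[(121,252),(328,252),(224,151),(224,354)],.054,S)
circ("b_large",[(52,99),(110,157),(110,41),(168,100)],.032,H)
circ("b_med",[(70,423),(158,423),(114,378),(114,468)],.032,H)
circ("b_small",[(522,97),(552,127),(577,115),(530,75)],.032,H)
def line(n,a,b,z,f):
    w=back(c,f([a,b]),z)[:,:2]; d=w[0]-w[1]; print(n,w.mean(0).round(4),"len",np.hypot(*d).round(4),"yaw",np.degrees(np.arctan2(d[1],d[0])).round(1))
line("oval arc centres (94mm)",(189,132),(284,399),.036,S)
line("oval L-R extremes",(103,125),(371,400),.036,S)
line("b_oval",(580,343),(564,530),.032,H)
line("b_oval left edge",(533,330),(517,520),.032,H)
line("b_oval top-bot",(582,295),(562,578),.032,H)
print(back(c,[[272,172],[127,282]],.0).round(3))
E
```

```text
small [0.536  0.3031] diam 39.0
med [0.5377 0.3006] diam 53.4
large [0.5383 0.3017] diam 66.8
b_large [ 0.6416 -0.0187] diam 59.4
b_med [ 0.4782 -0.0157] diam 44.3
b_small [ 0.6402 -0.2461] diam 31.4
oval arc centres (94mm) [0.5353 0.3001] len 0.0943 yaw 19.7
oval L-R extremes [0.5363 0.3   ] len 0.1281 yaw 44.0
b_oval [ 0.4677 -0.2466] len 0.094 yaw -8.2
b_oval left edge [ 0.4738 -0.2229] len 0.0955 yaw -7.9
b_oval top-bot [ 0.468  -0.2466] len 0.142 yaw -7.3
[[0.771 0.216 0.   ]
 [0.544 0.512 0.   ]]
```

Sizes agree with those given. Cross-check: overlay the models on the scene camera view, since that camera is independent of the top one.

```bash
python3 - <<'E'
from h import *
c=cam("scene"); f=cv2.imread("pics/scene0.png")
def slab(x,y,z,L,r,yaw=0):
    a=np.radians(yaw);t=np.linspace(0,2*np.pi,121)
    P=np.c_[r*np.cos(t)+np.sign(np.cos(t))*L,r*np.sin(t)]
    R=np.array([[np.cos(a),-np.sin(a)],[np.sin(a),np.cos(a)]])
    return np.c_[P@R.T+[x,y],np.full(121,z)]
def crop(x0,y0,w,h,s,items,n,g):
    d=np.clip(255*(f/255.)**g*1.1,0,255).astype(np.uint8)
    d=cv2.resize(d[y0:y0+h,x0:x0+w],None,fx=s,fy=s,interpolation=cv2.INTER_CUBIC)
    for it in items:
        p=(proj(c,slab(*it))-[x0,y0]+.5)*s-.5
        cv2.polylines(d,[p.round().astype(np.int32).reshape(-1,1,2)],True,(0,0,255),1)
    return d
a=crop(165,135,160,115,5,[(.6416,-.0187,.032,0,.029),(.4782,-.0157,.032,0,.022),(.6402,-.2461,.032,0,.015),(.4677,-.2466,.032,.047,.024,-7.7)],0,1.8)
cv2.imwrite("pics/ov_hob.png",a)
b=crop(350,200,110,100,6,[(.536,.3031,.09,0,.019),(.5377,.3006,.072,0,.026),(.5383,.3017,.054,0,.033),(.536,.300,.036,.047,.028,19.7)],0,.6)
cv2.imwrite("pics/ov_st.png",b)
E
```

```text
(no output)
```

View pics/ov_hob.png

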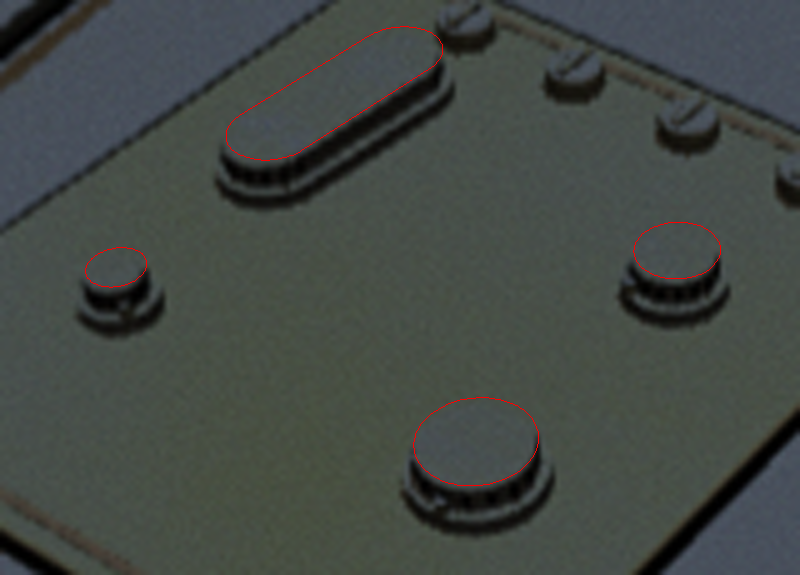

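View pics/ov_st.png

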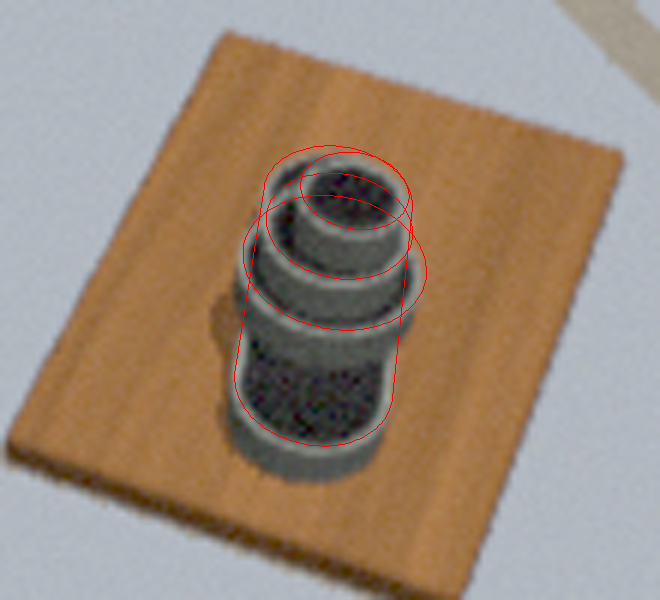

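The burner models match very well. Large sits about 3 mm further toward +y than I measured, and the others are good. Start: square the tool up, then move above the stack.

Units first: shifts go in shares of 0.5 m and turns go in shares of 180 degrees. So -0.0425 m / 0.5 = -0.085, -0.0424 m / 0.5 = -0.0848, -8.9 degrees / 180 = -0.0494.

Call:
{"fn": "advance", "kwargs": {
  "rows": [
    {"rz":-0.0494},
    {"rz":-0.0494},
    {"rz":-0.0494},
    {"x":-0.085, "y":-0.0848},
    {"x":-0.085, "y":-0.0848},
    {"x":-0.085, "y":-0.0848},
    {"x":-0.085, "y":-0.0848},
    {"x":-0.085, "y":-0.0848},
    {"x":-0.085, "y":-0.0848}
  ],
  "jaw": 1.0,
  "squeeze": 15
}}

```text
time: 1.32
eef_pos: [0.5372, 0.302, 0.2922]
ee_rot: [[-1.0, 0.001, 0.0], [0.001, 1.0, 0.0], [-0.0, 0.0, -1.0]]
ft_force: [0.6, 0.7, -0.3]
finger_gap: 1.002
finger_force: 0.0
```

Call:
{"fn": "advance", "kwargs": {
  "rows": [
    {"z":0.04},
    {}
  ]
}}

```text
time: 1.58
eef_pos: [0.5348, 0.303, 0.2695]
ee_rot: [[-1.0, 0.002, -0.005], [0.002, 1.0, -0.001], [0.005, -0.001, -1.0]]
ft_force: [-0.8, -0.6, 0.1]
finger_gap: 0.996
finger_force: 0.0
```

Scaled: 0.04 m / 0.5 = 0.08, -0.001 m / 0.5 = -0.002.

Call:
{"fn": "advance", "kwargs": {
  "rows": [
    {"x":-0.002, "z":0.08},
    {"z":0.08},
    {"z":0.06},
    {"z":0.017},
    {"z":0.014},
    {}
  ]
}}

```text
time: 2.33
eef_pos: [0.5373, 0.3042, 0.1477]
ee_rot: [[-1.0, 0.0, 0.001], [0.0, 1.0, 0.001], [-0.001, 0.001, -1.0]]
ft_force: [0.4, 0.1, -0.2]
finger_gap: 0.996
finger_force: 0.0
```

Call:
{"fn": "advance", "kwargs": {
  "rows": [
    {},
    {},
    {},
    {},
    {},
    {}
  ],
  "jaw": 0.0,
  "squeeze": 15
}}

```text
time: 3.08
eef_pos: [0.537, 0.3035, 0.1467]
ee_rot: [[-1.0, 0.001, -0.0], [0.001, 1.0, 0.0], [0.0, 0.0, -1.0]]
ft_force: [0.3, 0.2, 0.5]
finger_gap: 0.429
finger_force: 15.0
```

Scaled: -0.03 m / 0.5 = -0.06, -0.01 m / 0.5 = -0.02.

Call:
{"fn": "advance", "kwargs": {
  "rows": [
    {"z":-0.02},
    {"z":-0.06},
    {"z":-0.06}
  ]
}}

```text
time: 3.45
eef_pos: [0.5369, 0.3035, 0.2177]
ee_rot: [[-1.0, 0.001, -0.0], [0.001, 1.0, -0.0], [0.0, -0.0, -1.0]]
ft_force: [-0.5, -0.1, -1.7]
finger_gap: 0.435
finger_force: 15.0
```

Call:
{"fn": "advance", "kwargs": {
  "rows": [
    {"x":-0.01, "y":-0.06},
    {"x":-0.0208, "y":-0.11},
    {"x":-0.0208, "y":-0.11},
    {"x":-0.0208, "y":-0.11},
    {"x":-0.0208, "y":-0.11},
    {"x":-0.0208, "y":-0.11},
    {"x":-0.0208, "y":-0.11},
    {"x":-0.0208, "y":-0.11},
    {"x":-0.0208, "y":-0.11}
  ]
}}

```text
time: 4.58
eef_pos: [0.6251, -0.1684, 0.2175]
ee_rot: [[-1.0, 0.001, 0.001], [0.001, 1.0, -0.0], [-0.001, -0.0, -1.0]]
ft_force: [0.6, 0.1, -1.2]
finger_gap: 0.43
finger_force: 15.0
```

Call:
{"fn": "advance", "kwargs": {
  "rows": [
    {"x":-0.0208, "y":-0.11},
    {"x":-0.01, "y":-0.05},
    {},
    {}
  ]
}}

```text
time: 5.08
eef_pos: [0.6401, -0.2458, 0.2168]
ee_rot: [[-1.0, 0.001, -0.0], [0.001, 1.0, 0.001], [0.0, 0.001, -1.0]]
ft_force: [0.1, -0.1, -0.6]
finger_gap: 0.43
finger_force: 15.0
```

```bash
python3 - <<'E'
from h import *
c=cam("wrist");cv2.imwrite("pics/w1.png",c["frame"][:,:,::-1]);print(ctrl.get_obs()["eef_pos"])
for p in [(.6402,-.2461,.032)]: print(proj(c,p))
E
```

```text
[ 0.64013838 -0.24535262  0.21682218]
[[317.16907659 231.20123207]]
```

View pics/w1.png

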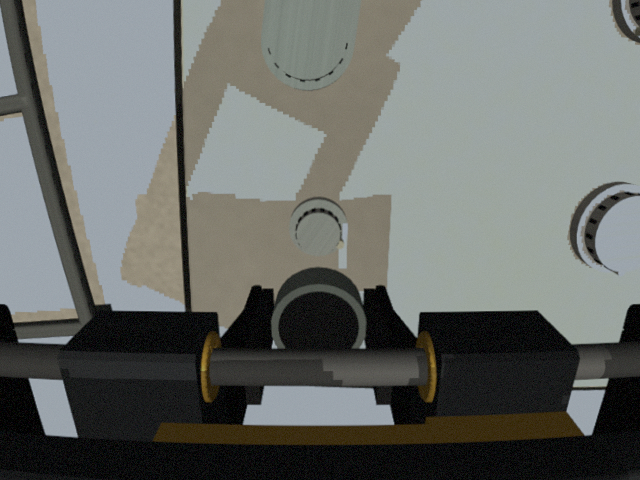

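The wrist view shows the burner crown at (318,232), against a prediction of (317,231), so the burner position is right. The held cap's rim spans x 273–366 with its top edge at y≈277, so its centre is near (319,323). Next, work out the cap's offset from the tool.

```bash
python3 - <<'E'
from h import *
c=cam("wrist");e=ctrl.get_obs()["eef_pos"]
print(e,back(c,[(273,323),(366,323),(319,277),(319.5,323)],e[2]-.0747+.018).round(4))
E
```

```text
[ 0.64022497 -0.24515594  0.21686419] [[ 0.6396 -0.2629  0.1602]
 [ 0.6396 -0.2262  0.1602]
 [ 0.6199 -0.2448  0.1602]
 [ 0.6396 -0.2445  0.1602]]
```

Scaled: 0.04 m / 0.5 = 0.08, -0.001 m / 0.5 = -0.002.

Call:
{"fn": "advance", "kwargs": {
  "rows": [
    {"x":-0.002, "y":-0.002, "z":0.08},
    {"z":0.08},
    {"z":0.04},
    {"z":0.01},
    {},
    {"z":0.006},
    {}
  ]
}}

```text
time: 6.05
eef_pos: [0.6417, -0.2478, 0.1098]
ee_rot: [[-1.0, 0.001, 0.001], [0.001, 1.0, -0.001], [-0.001, -0.001, -1.0]]
ft_force: [-0.2, -0.6, -0.9]
finger_gap: 0.432
finger_force: 15.0
```

Scaled: 0.0015 m / 0.5 = 0.003, 0.001 m / 0.5 = 0.002.

Call:
{"fn": "advance", "kwargs": {
  "rows": [
    {"x":0.001, "y":0.002, "z":0.003},
    {"z":0.002},
    {"z":0.001},
    {}
  ]
}}

```text
time: 6.55
eef_pos: [0.6408, -0.2466, 0.1067]
ee_rot: [[-1.0, 0.001, 0.0], [0.001, 1.0, -0.0], [-0.0, -0.0, -1.0]]
ft_force: [-2.8, 0.7, 5.2]
finger_gap: 0.426
finger_force: 15.0
```

Scaled: -0.05 m / 0.5 = -0.1, -0.04 m / 0.5 = -0.08.

Call:
{"fn": "advance", "kwargs": {
  "rows": [
    {},
    {},
    {},
    {"z":-0.04},
    {"z":-0.1},
    {"z":-0.08}
  ],
  "jaw": 1.0
}}

```text
time: 7.3
eef_pos: [0.6413, -0.2468, 0.2192]
ee_rot: [[-1.0, 0.001, 0.002], [0.001, 1.0, -0.001], [-0.002, -0.001, -1.0]]
ft_force: [-0.1, -0.4, -0.1]
finger_gap: 0.974
finger_force: 0.0
```

Call:
{"fn": "advance", "kwargs": {
  "rows": [
    {"x":0.01, "y":0.056},
    {"x":0.0206, "y":0.11},
    {"x":0.0206, "y":0.11},
    {"x":0.0206, "y":0.11},
    {"x":0.0206, "y":0.11},
    {"x":0.0206, "y":0.11},
    {"x":0.0206, "y":0.11},
    {"x":0.0206, "y":0.11},
    {"x":0.0206, "y":0.11},
    {"x":0.0206, "y":0.11}
  ]
}}

```text
time: 8.55
eef_pos: [0.5434, 0.2785, 0.2178]
ee_rot: [[-1.0, 0.001, 0.002], [0.001, 1.0, 0.001], [-0.002, 0.001, -1.0]]
ft_force: [0.3, -0.6, 0.2]
finger_gap: 0.996
finger_force: 0.0
```

Call:
{"fn": "advance", "kwargs": {
  "rows": [
    {"x":0.01, "y":0.05},
    {},
    {}
  ]
}}

```text
time: 8.93
eef_pos: [0.5388, 0.301, 0.2167]
ee_rot: [[-1.0, 0.001, 0.001], [0.001, 1.0, -0.0], [-0.001, -0.0, -1.0]]
ft_force: [-0.6, -0.4, 0.5]
finger_gap: 0.998
finger_force: 0.0
```

```bash
python3 - <<'E'
from h import *
c=cam("wrist");cv2.imwrite("pics/w2.png",c["frame"][:,:,::-1]);print(ctrl.get_obs()["eef_pos"])
t=cam("top")["frame"][:,:,::-1]; cv2.imwrite("pics/t2.png",cv2.resize(t[205:355,360:520],None,fx=4,fy=4,interpolation=cv2.INTER_CUBIC))
E
```

```text
[0.53893592 0.30063773 0.21645304]
```

View pics/w2.png

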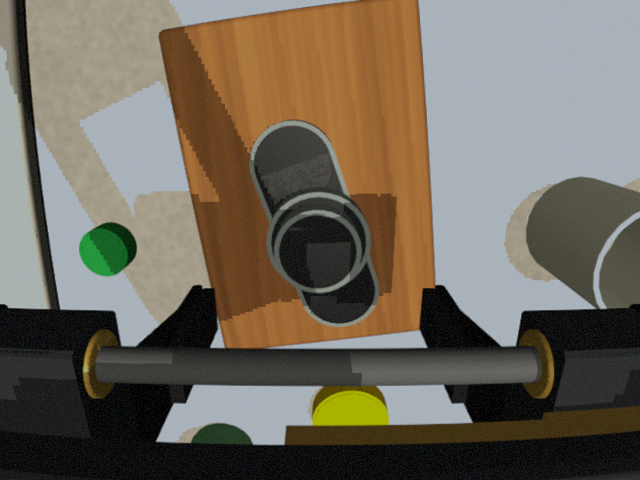

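The stack is intact. Medium's rim spans x 272–366 with its bottom at y≈293. Large spans x 267–371 with its top at y≈192. Oval spans x 250–377 and y 120–326.

```bash
python3 - <<'E'
from h import *
c=cam("wrist");print(ctrl.get_obs()["eef_pos"])
m=back(c,[(272,249),(366,249),(319,293)],.072);print("med",m.round(4),"centre",m[:2,1].mean(),m[2,0]+.026)
m=back(c,[(267,243),(371,243),(319,192)],.054);print("large",m.round(4),"centre",m[:2,1].mean(),m[2,0]-.033)
m=back(c,[(250,165),(377,290),(292,120),(340,326),(293,163),(338,285)],.036);print("oval",m.round(4))
d=m[4]-m[5];print(np.degrees(np.arctan2(d[1],d[0])))
E
```

```text
[0.53895709 0.30037331 0.21610374]
med [[0.5379 0.2734 0.072 ]
 [0.538  0.3288 0.072 ]
 [0.5664 0.3011 0.072 ]] centre 0.3011257879362692 0.592375045515401
large [[0.5402 0.2683 0.054 ]
 [0.5403 0.334  0.054 ]
 [0.5076 0.3012 0.054 ]] centre 0.30115317015953125 0.4745539921685552
oval [[0.4934 0.257  0.036 ]
 [0.5811 0.3418 0.036 ]
 [0.4655 0.2845 0.036 ]
 [0.6095 0.3163 0.036 ]
 [0.4923 0.2846 0.036 ]
 [0.5771 0.3144 0.036 ]]
-160.6681116233119
```

View pics/t2.png

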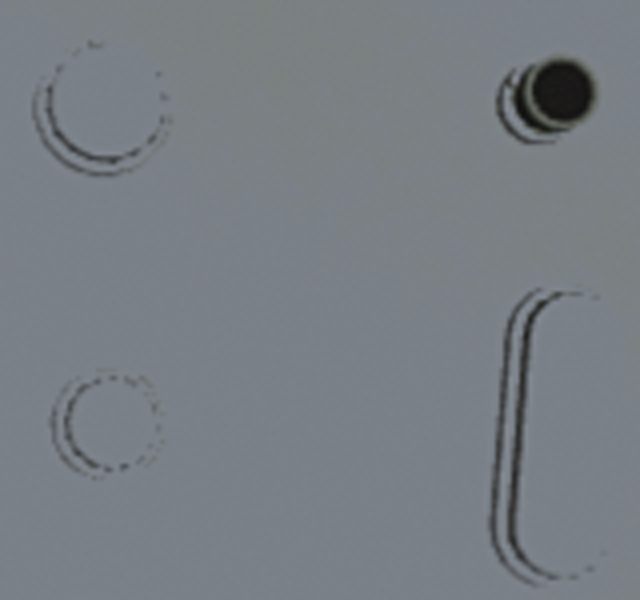

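Small lies at (561,92) in the crop, on its burner. Medium is next; the tool is already centred to within 1 mm in x.

Scaled: 0.04 m / 0.5 = 0.08, 0.03 m / 0.5 = 0.06.

```bash
python3 - <<'E'
from h import *
c=cam("top"); print("small", back(c,[((561.5)/4-.5+360,92.5/4-.5+205)],.050).round(4), "want .6402 -.2461")
E
```

```text
small [[ 0.6397 -0.245   0.05  ]] want .6402 -.2461
```

Call:
{"fn": "advance", "kwargs": {
  "rows": [
    {"x":-0.001, "y":0.001, "z":0.08},
    {"z":0.06},
    {"z":0.026},
    {"z":0.01},
    {}
  ]
}}

```text
time: 9.75
eef_pos: [0.5396, 0.3021, 0.1285]
ee_rot: [[-1.0, 0.001, 0.001], [0.001, 1.0, 0.0], [-0.001, 0.0, -1.0]]
ft_force: [-0.1, 0.4, 0.1]
finger_gap: 0.996
finger_force: 0.0
```

Call:
{"fn": "advance", "kwargs": {
  "rows": [
    {},
    {},
    {},
    {},
    {}
  ],
  "jaw": 0.0,
  "squeeze": 18
}}

```text
time: 10.38
eef_pos: [0.539, 0.3021, 0.1279]
ee_rot: [[-1.0, 0.001, 0.0], [0.001, 1.0, 0.0], [-0.0, 0.0, -1.0]]
ft_force: [-0.0, 0.2, 0.4]
finger_gap: 0.593
finger_force: 18.0
```

Scaled: -0.03 m / 0.5 = -0.06, -0.01 m / 0.5 = -0.02.

Call:
{"fn": "advance", "kwargs": {
  "rows": [
    {"z":-0.02},
    {"z":-0.06},
    {"z":-0.06}
  ]
}}

```text
time: 10.75
eef_pos: [0.5388, 0.302, 0.1987]
ee_rot: [[-1.0, 0.001, -0.001], [0.001, 1.0, -0.0], [0.001, -0.0, -1.0]]
ft_force: [0.7, 0.1, -1.0]
finger_gap: 0.59
finger_force: 18.0
```

Call:
{"fn": "advance", "kwargs": {
  "rows": [
    {"x":0.01, "y":-0.054},
    {"x":0.02, "y":-0.106},
    {"x":0.02, "y":-0.106},
    {"x":0.02, "y":-0.106},
    {"x":0.02, "y":-0.106},
    {"x":0.02, "y":-0.106},
    {"x":0.012, "y":-0.052},
    {},
    {}
  ]
}}

```text
time: 11.88
eef_pos: [0.4779, -0.0155, 0.1981]
ee_rot: [[-1.0, 0.001, 0.001], [0.001, 1.0, 0.0], [-0.001, 0.0, -1.0]]
ft_force: [-0.4, -0.2, -0.3]
finger_gap: 0.59
finger_force: 18.0
```

```bash
python3 - <<'E'
from h import *
c=cam("wrist");cv2.imwrite("pics/w3.png",c["frame"][150:390,160:480,::-1].repeat(2,0).repeat(2,1))
e=ctrl.get_obs()["eef_pos"];print(e)
# predicted px of cap rim (if x offset 0) and burner
z=e[2]-.0739+.018
print(proj(c,[(.4782,-.0157,.032)]), [ (d,proj(c,[(e[0]+d-.026,e[1],z)])[0].round(1).tolist()) for d in (-.004,-.002,0,.002,.004)], proj(c,[(e[0],e[1]-.026,z),(e[0],e[1]+.026,z)]))
E
```

```text
[ 0.47793785 -0.01515719  0.19799782]
[[317.40723524 239.57325159]] [(-0.004, [318.3, 253.2]), (-0.002, [318.3, 258.2]), (0, [318.3, 263.3]), (0.002, [318.3, 268.2]), (0.004, [318.4, 273.2])] [[252.46896021 324.80412209]
 [384.332119   324.65975939]]
```

View pics/w3.png

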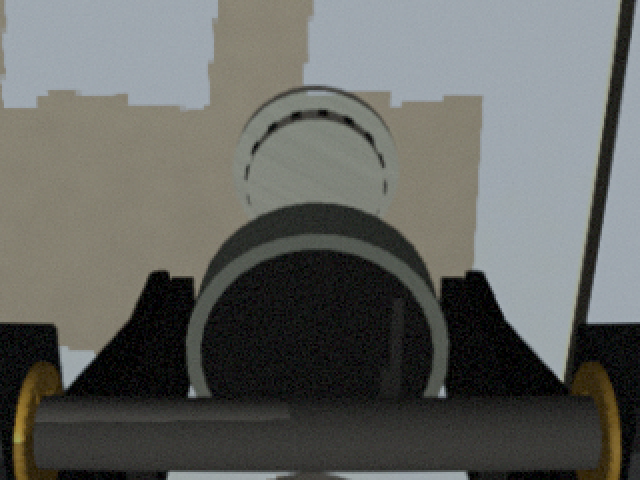

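The burner is at image (318,~240), as predicted. The cap's top edge at y≈267 means it sits about 1.5 mm toward +x in the grip. Correct for that and lower.

Scaled: 0.04 m / 0.5 = 0.08, 0.03 m / 0.5 = 0.06.

Call:
{"fn": "advance", "kwargs": {
  "rows": [
    {"x":0.002, "z":0.08},
    {"z":0.06},
    {"z":0.028},
    {"z":0.009},
    {},
    {"z":0.002},
    {}
  ]
}}

```text
time: 12.8
eef_pos: [0.4772, -0.0161, 0.109]
ee_rot: [[-1.0, 0.001, 0.001], [0.001, 1.0, -0.0], [-0.001, -0.0, -1.0]]
ft_force: [-1.1, 0.5, -0.6]
finger_gap: 0.588
finger_force: 18.0
```

Scaled: 0.0015 m / 0.5 = 0.003, 0.001 m / 0.5 = 0.002.

Call:
{"fn": "advance", "kwargs": {
  "rows": [
    {"z":0.003},
    {"z":0.002},
    {"z":0.002},
    {}
  ]
}}

```text
time: 13.3
eef_pos: [0.4768, -0.016, 0.1058]
ee_rot: [[-1.0, 0.001, -0.0], [0.001, 1.0, -0.0], [0.0, -0.0, -1.0]]
ft_force: [-5.3, 0.7, 9.7]
finger_gap: 0.586
finger_force: 18.0
```

Scaled: -0.04 m / 0.5 = -0.08, -0.03 m / 0.5 = -0.06.

Call:
{"fn": "advance", "kwargs": {
  "rows": [
    {},
    {},
    {},
    {"z":-0.04},
    {"z":-0.08},
    {"z":-0.06}
  ],
  "jaw": 1.0
}}

```text
time: 14.05
eef_pos: [0.4769, -0.016, 0.196]
ee_rot: [[-1.0, 0.001, 0.001], [0.001, 1.0, -0.0], [-0.001, -0.0, -1.0]]
ft_force: [1.6, -0.3, -0.8]
finger_gap: 0.999
finger_force: 0.0
```

Call:
{"fn": "advance", "kwargs": {
  "rows": [
    {"x":-0.0104, "y":0.054},
    {"x":-0.021, "y":0.106},
    {"x":-0.021, "y":0.106},
    {"x":-0.021, "y":0.106},
    {"x":-0.021, "y":0.106},
    {"x":-0.021, "y":0.106},
    {"x":-0.0104, "y":0.054},
    {},
    {}
  ]
}}

```text
time: 15.18
eef_pos: [0.5395, 0.3023, 0.1942]
ee_rot: [[-1.0, 0.001, -0.001], [0.001, 1.0, -0.001], [0.001, -0.001, -1.0]]
ft_force: [-1.1, -0.1, -0.1]
finger_gap: 1.002
finger_force: 0.0
```

```bash
python3 - <<'E'
from h import *
c=cam("wrist");cv2.imwrite("pics/w4.png",c["frame"][:,:,::-1])
t=cam("top");f=t["frame"];e=ctrl.get_obs()["eef_pos"];print(e)
# dark cap blobs: medium cap's black top on the hob
g=cv2.cvtColor(f,cv2.COLOR_RGB2GRAY)[205:355,360:520]
n,l,s,ce=cv2.connectedComponentsWithStats((g<50).astype(np.uint8))
for i in range(1,n):
    if s[i,4]>60: print(s[i],back(t,[ce[i]+[360,205]],.05).round(4))
cols=c["frame"]; k=(cols.astype(int).max(2)<75).astype(np.uint8)
print(proj(c,[(.5395,.302,.054),(.5365,.300,.036)]))
E
```

```text
[0.53978513 0.30184303 0.19450437]
[133  16  15  14 169] [[ 0.6399 -0.2455  0.05  ]]
[ 19  96  22  22 391] [[ 0.4756 -0.0155  0.05  ]]
[[317.38391922 253.21184458]
 [314.22278114 238.85657449]]
```

View pics/w4.png

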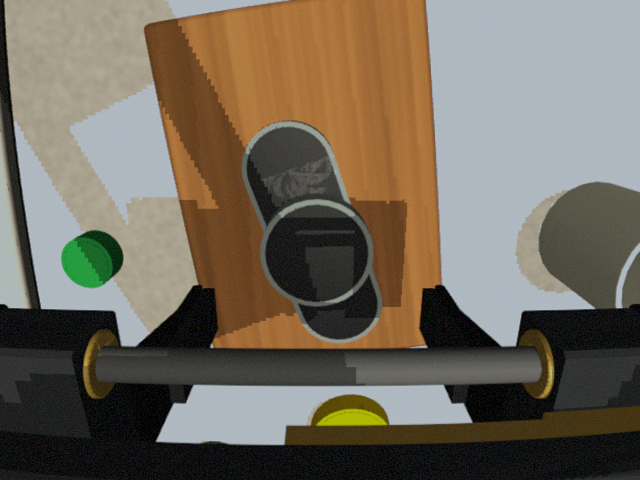

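Small and medium are seated within 1–3 mm. Large spans x 261–373 and y 199–306, so its centre is (317,252), as predicted for (.5395,.302). Grip it.

Scaled: 0.04 m / 0.5 = 0.08, 0.03 m / 0.5 = 0.06.

Call:
{"fn": "advance", "kwargs": {
  "rows": [
    {"z":0.08},
    {"z":0.06},
    {"z":0.02},
    {"z":0.01},
    {}
  ]
}}

```text
time: 15.9
eef_pos: [0.5405, 0.303, 0.1107]
ee_rot: [[-1.0, 0.001, 0.001], [0.001, 1.0, 0.001], [-0.001, 0.001, -1.0]]
ft_force: [0.1, -0.1, 0.4]
finger_gap: 0.997
finger_force: 0.0
```

Call:
{"fn": "advance", "kwargs": {
  "rows": [
    {},
    {},
    {},
    {}
  ],
  "jaw": 0.0,
  "squeeze": 20
}}

```text
time: 16.4
eef_pos: [0.5401, 0.3031, 0.1103]
ee_rot: [[-1.0, 0.001, 0.001], [0.001, 1.0, 0.0], [-0.001, 0.0, -1.0]]
ft_force: [-0.3, -1.2, 2.4]
finger_gap: 0.755
finger_force: 20.0
```

Scaled: -0.04 m / 0.5 = -0.08, -0.01 m / 0.5 = -0.02.

Call:
{"fn": "advance", "kwargs": {
  "rows": [
    {"z":-0.02},
    {"z":-0.08},
    {"z":-0.08}
  ]
}}

```text
time: 16.77
eef_pos: [0.5393, 0.3029, 0.2003]
ee_rot: [[-1.0, 0.001, -0.002], [0.001, 1.0, -0.0], [0.002, -0.0, -1.0]]
ft_force: [1.5, 0.8, -1.3]
finger_gap: 0.751
finger_force: 20.0
```

Call:
{"fn": "advance", "kwargs": {
  "rows": [
    {"x":-0.017, "y":-0.054},
    {"x":-0.034, "y":-0.107},
    {"x":-0.034, "y":-0.107},
    {"x":-0.034, "y":-0.107},
    {"x":-0.034, "y":-0.107},
    {"x":-0.034, "y":-0.107},
    {"x":-0.017, "y":-0.054},
    {},
    {}
  ]
}}

```text
time: 17.9
eef_pos: [0.6412, -0.0179, 0.1996]
ee_rot: [[-1.0, 0.001, -0.001], [0.001, 1.0, 0.001], [0.001, 0.001, -1.0]]
ft_force: [-1.4, 0.5, -1.1]
finger_gap: 0.752
finger_force: 20.0
```

```bash
python3 - <<'E'
from h import *
c=cam("wrist");cv2.imwrite("pics/w5.png",c["frame"][150:390,160:480,::-1].repeat(2,0).repeat(2,1))
e=ctrl.get_obs()["eef_pos"];print(e)
z=e[2]-.0743+.018
print(proj(c,[(.6416,-.0187,.032)]), [ (d,proj(c,[(e[0]+d-.033,e[1],z)])[0].round(1).tolist()) for d in (-.004,-.002,0,.002,.004)], proj(c,[(e[0],e[1]-.033,z),(e[0],e[1]+.033,z)]))
E
```

```text
[ 0.64119615 -0.01747254  0.19961986]
[[316.41056598 239.38701008]] [(-0.004, [318.6, 235.0]), (-0.002, [318.6, 240.2]), (0, [318.6, 245.4]), (0.002, [318.6, 250.5]), (0.004, [318.6, 255.6])] [[235.14990761 324.50719277]
 [402.03889558 324.32761529]]
```

View pics/w5.png

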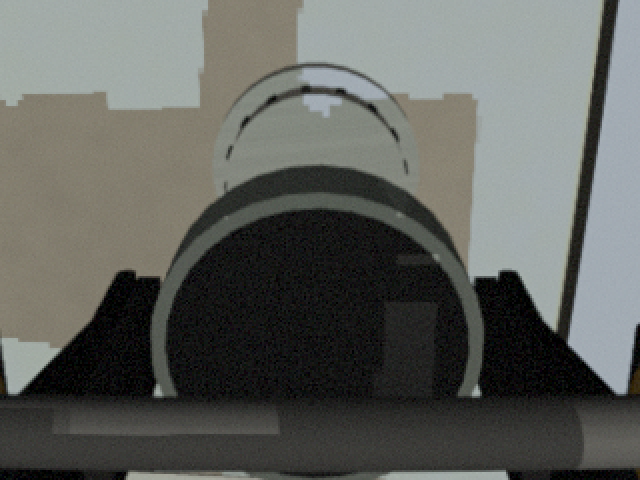

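The cap's rim top is at y≈246, so it is centred in the grip. Lower with a 1 mm shift in y.

Scaled: 0.04 m / 0.5 = 0.08, -0.001 m / 0.5 = -0.002.

Call:
{"fn": "advance", "kwargs": {
  "rows": [
    {"y":-0.002, "z":0.08},
    {"z":0.06},
    {"z":0.028},
    {"z":0.011},
    {},
    {"z":0.002},
    {}
  ]
}}

```text
time: 18.82
eef_pos: [0.6422, -0.0197, 0.1103]
ee_rot: [[-1.0, 0.001, 0.002], [0.001, 1.0, -0.0], [-0.002, -0.0, -1.0]]
ft_force: [-0.6, -0.5, -1.5]
finger_gap: 0.748
finger_force: 20.0
```

Scaled: 0.0015 m / 0.5 = 0.003, 0.001 m / 0.5 = 0.002.

Call:
{"fn": "advance", "kwargs": {
  "rows": [
    {"y":0.001, "z":0.003},
    {"z":0.003},
    {"z":0.002},
    {}
  ]
}}

```text
time: 19.32
eef_pos: [0.6417, -0.0191, 0.1063]
ee_rot: [[-1.0, 0.001, -0.0], [0.001, 1.0, -0.0], [0.0, -0.0, -1.0]]
ft_force: [-3.1, 0.2, 4.0]
finger_gap: 0.755
finger_force: 20.0
```

Scaled: -0.04 m / 0.5 = -0.08, -0.03 m / 0.5 = -0.06.

Call:
{"fn": "advance", "kwargs": {
  "rows": [
    {},
    {},
    {},
    {"z":-0.04},
    {"z":-0.08},
    {"z":-0.06}
  ],
  "jaw": 1.0
}}

```text
time: 20.08
eef_pos: [0.6424, -0.0192, 0.1985]
ee_rot: [[-1.0, 0.001, 0.003], [0.001, 1.0, -0.0], [-0.003, -0.0, -1.0]]
ft_force: [0.9, 0.3, 0.2]
finger_gap: 0.999
finger_force: 0.0
```

Call:
{"fn": "advance", "kwargs": {
  "rows": [
    {"x":0.018, "y":0.054},
    {"x":0.035, "y":0.106},
    {"x":0.035, "y":0.106},
    {"x":0.035, "y":0.106},
    {"x":0.035, "y":0.106},
    {"x":0.035, "y":0.106},
    {"x":0.017, "y":0.054},
    {"rz":-0.0542},
    {"rz":-0.0542},
    {}
  ]
}}

```text
time: 21.32
eef_pos: [0.5372, 0.3003, 0.1967]
ee_rot: [[-0.943, -0.332, 0.002], [-0.332, 0.943, 0.001], [-0.002, 0.0, -1.0]]
ft_force: [-0.5, -0.5, -0.4]
finger_gap: 0.997
finger_force: 0.0
```

```bash
python3 - <<'E'
from h import *
c=cam("wrist");cv2.imwrite("pics/w6.png",c["frame"][:,:,::-1])
t=cam("top");f=t["frame"];o=ctrl.get_obs();e=o["eef_pos"];print(e,o["ee_rot"].round(3))
g=cv2.cvtColor(f,cv2.COLOR_RGB2GRAY)[205:355,360:520]
n,l,s,ce=cv2.connectedComponentsWithStats((g<50).astype(np.uint8))
for i in range(1,n):
    if s[i,4]>60: print(s[i],back(t,[ce[i]+[360,205]],.05).round(4))
print(proj(c,[(.5365,.300,.036)]))
E
```

```text
[0.53716406 0.30005653 0.19619968] [[-0.944 -0.33   0.001]
 [-0.33   0.944  0.   ]
 [-0.001  0.    -1.   ]]
[ 14  10  29  29 641] [[ 0.6395 -0.0184  0.05  ]]
[133  16  15  14 167] [[ 0.6399 -0.2455  0.05  ]]
[ 19  96  22  22 390] [[ 0.4757 -0.0154  0.05  ]]
[[317.58135179 240.33184246]]
```

View pics/w6.png

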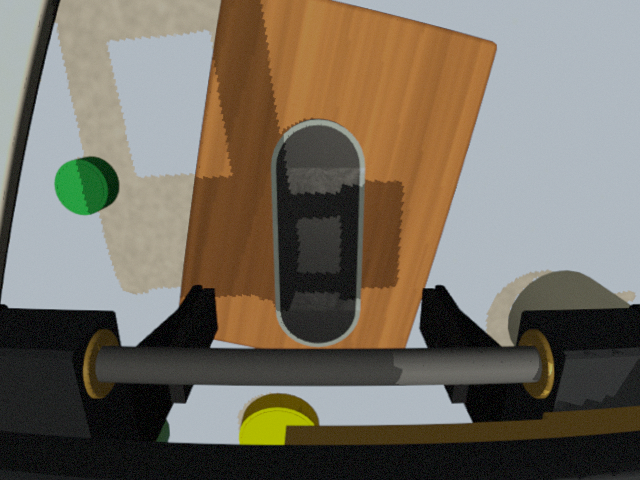

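Large is seated too. The oval is aligned with the tool, spanning x 271–364 with its ends at y 119 and 346. Compute its centre in the tool frame.

```bash
python3 - <<'E'
from h import *
c=cam("wrist");o=ctrl.get_obs();e=o["eef_pos"]
p=back(c,[(317,119),(318,346),(271,170),(363,170),(276,305),(360,305)],.036)
print(e,((p-e)@o["ee_rot"]).round(4))
E
```

```text
[0.53710551 0.29997573 0.19597205] [[ 0.0746 -0.0003  0.1599]
 [-0.0748  0.0002  0.16  ]
 [ 0.0451 -0.0277  0.1599]
 [ 0.045   0.027   0.1599]
 [-0.0437 -0.0275  0.16  ]
 [-0.0437  0.0278  0.16  ]]
```

It is centred in the tool frame to within 0.3 mm (length 149, width 55 mm). Grip it.

Scaled: 0.04 m / 0.5 = 0.08, 0.018 m / 0.5 = 0.036.

Call:
{"fn": "advance", "kwargs": {
  "rows": [
    {"z":0.08},
    {"z":0.08},
    {"z":0.036},
    {"z":0.012},
    {}
  ]
}}

```text
time: 22.1
eef_pos: [0.5376, 0.3003, 0.0921]
ee_rot: [[-0.943, -0.333, 0.001], [-0.333, 0.943, 0.0], [-0.001, 0.0, -1.0]]
ft_force: [0.2, -0.6, 1.3]
finger_gap: 0.998
finger_force: 0.0
```

Call:
{"fn": "advance", "kwargs": {
  "rows": [
    {},
    {},
    {},
    {},
    {}
  ],
  "jaw": 0.0,
  "squeeze": 30
}}

```text
time: 22.72
eef_pos: [0.537, 0.3001, 0.0915]
ee_rot: [[-0.943, -0.333, 0.0], [-0.333, 0.943, 0.0], [-0.0, -0.0, -1.0]]
ft_force: [-0.5, 0.1, 1.8]
finger_gap: 0.64
finger_force: 30.0
```

Scaled: -0.05 m / 0.5 = -0.1, -0.04 m / 0.5 = -0.08, 9.7 degrees / 180 = 0.0539.

Call:
{"fn": "advance", "kwargs": {
  "rows": [
    {"z":-0.02},
    {"z":-0.08},
    {"z":-0.1},
    {"rz":0.0539},
    {"rz":0.0539}
  ]
}}

```text
time: 23.35
eef_pos: [0.5369, 0.3001, 0.1923]
ee_rot: [[-1.0, 0.005, 0.001], [0.005, 1.0, 0.0], [-0.001, 0.0, -1.0]]
ft_force: [-0.8, -0.2, -4.0]
finger_gap: 0.638
finger_force: 30.0
```

Call:
{"fn": "advance", "kwargs": {
  "rows": [
    {"x":0.007, "y":-0.054},
    {"x":0.014, "y":-0.11},
    {"x":0.014, "y":-0.11},
    {"x":0.014, "y":-0.11},
    {"x":0.014, "y":-0.11},
    {"x":0.014, "y":-0.11},
    {"x":0.014, "y":-0.11},
    {"x":0.014, "y":-0.11},
    {"x":0.014, "y":-0.11},
    {"x":0.014, "y":-0.11}
  ]
}}

```text
time: 24.6
eef_pos: [0.4701, -0.2236, 0.1914]
ee_rot: [[-1.0, -0.001, 0.0], [-0.001, 1.0, 0.0], [-0.0, 0.0, -1.0]]
ft_force: [1.4, 0.7, -4.1]
finger_gap: 0.638
finger_force: 30.0
```

Call:
{"fn": "advance", "kwargs": {
  "rows": [
    {"x":0.007, "y":-0.05},
    {"rz":0.0428},
    {},
    {}
  ]
}}

```text
time: 25.1
eef_pos: [0.4673, -0.2466, 0.1912]
ee_rot: [[-0.991, 0.13, -0.0], [0.13, 0.991, 0.0], [0.0, 0.0, -1.0]]
ft_force: [0.7, 0.9, -4.1]
finger_gap: 0.641
finger_force: 30.0
```

```bash
python3 - <<'E'
from h import *
c=cam("wrist");cv2.imwrite("pics/w7.png",c["frame"][:,:,::-1])
o=ctrl.get_obs();e=o["eef_pos"];print(e)
def slab(x,y,z,L,r,a):
    t=np.linspace(0,2*np.pi,121);P=np.c_[r*np.cos(t)+np.sign(np.cos(t))*L,r*np.sin(t)]
    R=np.array([[np.cos(a),-np.sin(a)],[np.sin(a),np.cos(a)]]);return np.c_[P@R.T+[x,y],np.full(121,z)]
d=c["frame"][:,:,::-1].copy()
yaw=np.arctan2(-o["ee_rot"][1,0],-o["ee_rot"][0,0]);print(np.degrees(yaw))
for s,k in ((slab(.4677,-.2466,.032,.047,.024,np.radians(-7.7)),(0,0,255)),(slab(e[0],e[1],e[2]-.0555,.047,.028,yaw),(0,255,0))):
    cv2.polylines(d,[proj(c,s).round().astype(np.int32)],True,k,1)
cv2.imwrite("pics/w7.png",d)
E
```

```text
[ 0.46737344 -0.24653384  0.19121403]
-7.487949887763911
```

View pics/w7.png

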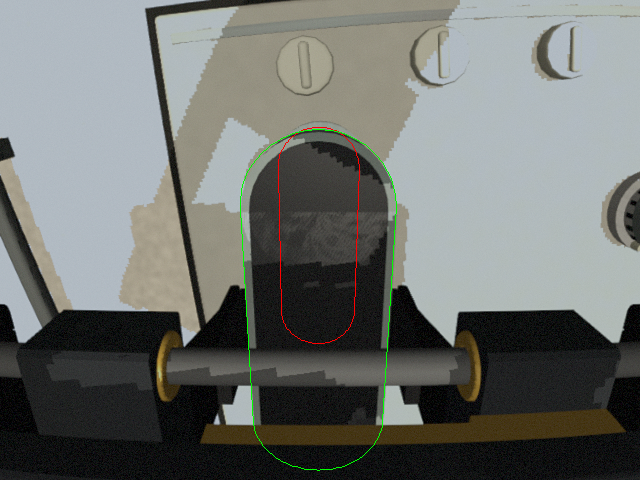

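The held cap matches its model (green), and the burner model (red) lines up under it. Lower it.

Units first: shifts go in shares of 0.5 m and turns go in shares of 180 degrees. So 0.04 m / 0.5 = 0.08, 0.025 m / 0.5 = 0.05.

Call:
{"fn": "advance", "kwargs": {
  "rows": [
    {"z":0.08},
    {"z":0.05},
    {"z":0.024},
    {"z":0.01},
    {},
    {"z":0.002},
    {}
  ]
}}

```text
time: 26.02
eef_pos: [0.4678, -0.2473, 0.109]
ee_rot: [[-0.991, 0.133, 0.001], [0.133, 0.991, -0.001], [-0.001, -0.001, -1.0]]
ft_force: [0.2, -0.7, -3.5]
finger_gap: 0.637
finger_force: 30.0
```

Scaled: 0.0015 m / 0.5 = 0.003, 0.0005 m / 0.5 = 0.001.

Call:
{"fn": "advance", "kwargs": {
  "rows": [
    {"z":0.003},
    {"z":0.003},
    {"z":0.001},
    {}
  ]
}}

```text
time: 26.52
eef_pos: [0.4675, -0.2471, 0.1055]
ee_rot: [[-0.991, 0.133, 0.0], [0.133, 0.991, -0.0], [-0.0, -0.0, -1.0]]
ft_force: [-3.6, 2.4, 6.0]
finger_gap: 0.642
finger_force: 30.0
```

Contact. Release, back off toward the left, and check.

Scaled: -0.05 m / 0.5 = -0.1, -0.02 m / 0.5 = -0.04.

Call:
{"fn": "advance", "kwargs": {
  "rows": [
    {},
    {},
    {},
    {"z":-0.04},
    {"z":-0.1},
    {"z":-0.1},
    {"z":-0.1}
  ],
  "jaw": 1.0
}}

```text
time: 27.4
eef_pos: [0.4672, -0.2469, 0.2762]
ee_rot: [[-0.991, 0.133, 0.0], [0.133, 0.991, 0.0], [-0.0, 0.0, -1.0]]
ft_force: [0.0, -0.6, 0.2]
finger_gap: 0.998
finger_force: 0.0
```

Call:
{"fn": "advance", "kwargs": {
  "rows": [
    {"y":0.11},
    {"y":0.11},
    {"y":0.11},
    {"y":0.11},
    {"y":0.11},
    {"y":0.11},
    {"y":0.11},
    {"y":0.11},
    {"y":0.11},
    {}
  ]
}}

```text
time: 28.65
eef_pos: [0.5329, 0.2471, 0.2744]
ee_rot: [[-0.992, 0.128, -0.0], [0.128, 0.992, 0.001], [0.0, 0.001, -1.0]]
ft_force: [-0.2, -1.0, -0.6]
finger_gap: 0.996
finger_force: 0.0
```

```bash
python3 - <<'E'
from h import *
t=cam("top");f=t["frame"]
g=cv2.cvtColor(f,cv2.COLOR_RGB2GRAY)[205:355,360:520]
cs,_=cv2.findContours((g<50).astype(np.uint8),cv2.RETR_EXTERNAL,cv2.CHAIN_APPROX_NONE)
for k in cs:
    if cv2.contourArea(k)>60:
        w=back(t,k[:,0]+[360.,205],.05)[:,:2]; r=cv2.minAreaRect((w*1000).astype(np.float32)); print(np.round(r[0],1),np.round(r[1],1),round(r[2],1))
s=cam("scene"); cv2.imwrite("pics/end.png",cv2.resize(s["frame"][135:250,165:325,::-1],None,fx=4,fy=4,interpolation=cv2.INTER_CUBIC))
E
```

```text
[475.5 -16. ] [41.5 41. ] 89.0
[ 468.2 -218.7] [ 13.7 134.2] 83.5
[ 466.2 -246.4] [ 48.2 141.1] 82.5
[ 640.  -245.3] [28.9 26.6] 89.3
[640.  -18.6] [56.5 56.2] 43.6
```

View pics/end.png

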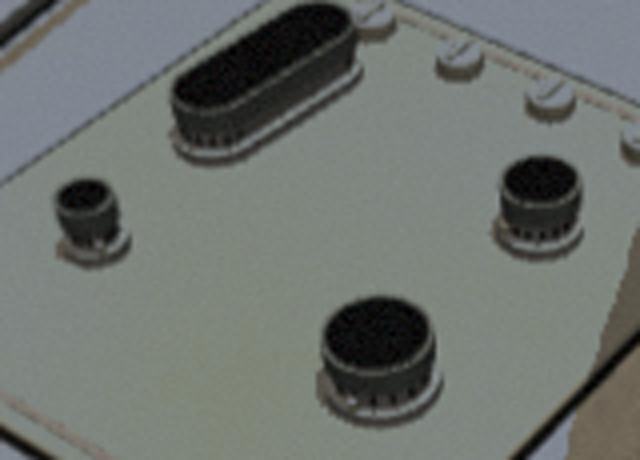

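All four caps lie flat on their own burners, within 3 mm and 1° of the target. Handing in.

```bash
python3 -c "
from plant import ctrl
print(ctrl.finish_job())"
```

```text
the job is handed in; nothing more can be done
None
```

I put each of the four caps on its own burner, flat and within about 3 mm of centre by the last images (the long one within about 1° of its burner's axis), left the soap bottle and mug untouched, and handed the job in at about 29 s; no verdict was returned.

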